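# Load the pink tag roll and hold the tag printer's cover at its threading angle

### The job

Load the pink roll into the tag printer: lay its spindle across the two slotted metal cheeks, gear end on the printer's right-hand side (where its small drive pinion is), set down gently and fully home in both slots, with the cover still tipped back on its stop. Then take the smoked cover by its black pull bar, swing it forward to 60 degrees open (measured from shut) and keep it there, because it would drop shut on its own and the clerk must thread the tag strip under the guide roller it carries: the program finishes while still holding the bar, not letting go. On the way never let the cover drop, and leave the yellow roll and everything else on the counter where it is.

Things in the scene. Friction and masses are not known exactly. Their poses are not given: they have to be found in the camera images.
- tag_printer: Light grey tag printer, fixed, turned a little. Origin on the counter under the middle of the roll seat; x to its back (away from the robot), y to its left, z up, so its right is -y. 166 mm deep (x -100 to +66), 120 mm wide; base 42 mm high, front block 52. Between its two metal cheeks is an open well, 74 mm wide, free from x -64 to +62 mm above its floor at z = 32 mm.
- seat (a point): Point in the printer midway between the cheeks, 66 mm above the counter: where the middle of the roll's axis is when the spindle (10 mm thick) rests on the floors of both slots. Axes as the printer's.
- slot_right (a point): Middle of the floor of the slot in the right-hand cheek (printer y = -39.5 mm, z = 61 mm). The cheek is an upright grey metal plate 5 mm thick, top at z = 96 mm. The slot is vertical, open at the top, 13 mm wide (along x), flat-floored; from z = 82 mm it widens to 32 mm at the top.
- slot_left (a point): The same in the left-hand cheek (printer y = +39.5 mm).
- pinion (a point): Middle of the small black drive pinion, 20 mm across, on the outside of the right-hand cheek (-y), behind and below the slot; the spindle's gear goes on this side. It does not get in the way.
- cover_hinge (a point): Middle of the cover's hinge line, which runs along the printer's y at its back: x = +62 mm, z = 98 mm in the printer's frame.
- cover_angle (a joint): Opening angle of the cover about its hinge, rad: 0 shut (level, pointing to the printer's front, -x), 1.571 upright, 1.833 tipped back on its stop, where it starts and rests by its own weight. In front of upright it falls shut: the hinge is nearly free. 60 degrees is 1.047.
- cover: Smoked clear cover, 120 mm long, 106 mm wide, 4 mm thick, with side skirts and a steel guide roller on its inner side (below when shut); about 0.2 kg with its bar. Origin on the hinge line; the panel runs along its own -x from 4 to 124 mm.
- bar_mid (a point): Middle of the pull bar (geom cover_c0): round, black, 10 mm thick, along the printer's y, 152 mm from the hinge line in the panel's plane, 71 mm free between its two arms, a 23 mm free gap to the panel's edge. Pinch it from above, fingers closing along the printer's x; it turns between the fingers. At angle a it is 152 mm*cos(a) in front of (printer -x) and 152 mm*sin(a) above the hinge.
- pink_roll: Roll to load: pink, 50 mm across, 60 mm long, about 0.14 kg, lying on its side on a steel spindle 10 mm thick, 104 mm long. Origin at the roll's middle, 25 mm above the counter; own y is the spindle axis. Black gear (26 mm across) on the -y end, y -52 to -46 mm; white cap (15 mm) on the +y end. Seated, both are outside the cheeks, 4 mm play each way. Grip it across the roll from above.
- pink_roll_gear (a point): Middle of the pink roll's gear, on the spindle axis 49 mm from the roll's middle: tells which end is which.
- yellow_roll: Second roll, the same but yellow: to be left alone. Which of the two rolls lies where changes.
- pen_pot: Dark pen pot with pens, 86x84x174 mm, at the back of the counter: bystander.
- tag_gun: Blue tagging gun lying flat, 114x170x23 mm, at the back: bystander.
- receipt_pad: White receipt pad, 150x101x11 mm, back right: bystander.
- stamp_a: Wooden hand stamp standing upright, 28x54x71 mm, at the back: bystander.
- scissors: Orange-handled scissors, 87x199x9 mm, front left: bystander.
Mind the look-alikes: they are no part of the job. There is more than one size of the pink_roll; the job needs the smaller.

How it is judged (in metres and radians):
On the way:
1. The pink roll's spindle rests fully home in both slots, gear on the printer's right, let go and at rest, with the cover still tipped back (x of pink_roll in the frame of tag_printer between -0.004 and 0.004 m and y of pink_roll in the frame of tag_printer between -0.006 and 0.006 m and z of pink_roll in the frame of tag_printer between 0.062 and 0.0695 m and angle between the y axis of pink_roll and the y axis of tag_printer, either way round below 0.06 rad and y of pink_roll_gear in the frame of tag_printer below -0.03 m and contact force between the fingers and pink_roll below 0.05 N and linear speed of pink_roll below 0.03 m/s and value of joint cover_angle above 1.6 rad), for 0.2 s.
At the end, for the whole second after the job is handed in: Fingers hold the pull bar with the cover still at 60 +-5 degrees, no roll propping it. Pink roll untouched, seated in both slots: 4 mm front-back, 6 mm sideways, height +-3.5 mm, axis within 0.06 rad, gear on the right (-y). Yellow roll and bystanders within 20 mm of their start (x of pink_roll in the frame of tag_printer between -0.004 and 0.004 m and y of pink_roll in the frame of tag_printer between -0.006 and 0.006 m and z of pink_roll in the frame of tag_printer between 0.062 and 0.0695 m and angle between the y axis of pink_roll and the y axis of tag_printer, either way round below 0.06 rad and y of pink_roll_gear in the frame of tag_printer below -0.03 m and contact force between the fingers and pink_roll below 0.05 N and linear speed of pink_roll below 0.03 m/s and value of joint cover_angle between 0.96 and 1.134 rad and velocity of joint cover_angle between -0.05 and 0.05 rad/s and contact force between the fingers and cover_c0 above 0.5 N and contact force between each of pink_roll, yellow_roll and cover below 0.05 N and distance of each of yellow_roll, pen_pot, tag_gun, receipt_pad, stamp_a, scissors from where it was at the start of the episode below 0.02 m); the arm keeps its last pose, push and grip.
It fails at once if The cover is let drop towards shut (less than 40 degrees open, or falling faster than 2.5 rad/s) (value of joint cover_angle below 0.7 rad or velocity of joint cover_angle below -2.5 rad/s).
It fails at once if The pink roll is dropped, thrown or knocked: moving faster than 0.5 m/s without the fingers on it (contact force between the fingers and pink_roll below 0.01 N and linear speed of pink_roll above 0.5 m/s).
It fails at once if The yellow roll is moved by more than 20 mm (distance of yellow_roll from where it was at the start of the episode above 0.02 m).
It fails at once if A bystander is moved by more than 20 mm (distance of any of pen_pot, tag_gun, receipt_pad, stamp_a, scissors from where it was at the start of the episode above 0.02 m).
It also fails if it takes over 51 s, if anything falls off the work surface, if the arm or the gripper's body presses on something with over 40 N, if the wrist force passes 120 N, or if a joint passes its speed limit or range.

### The arm

A 6-joint arm with a two-finger parallel gripper is mounted at the origin on a cart in front of the work surface, level with it; the furniture and walls round the work are solid. World frame = base frame: x ahead of the robot, y to its left, z up, the work surface at z = 0. Lengths are in mm, angles in rad, forces in N, time in s.
With the tool pointing down it reaches from about 300 to 875 mm from the base axis. Payload 6.4 kg.
Tool frame: the origin (TCP) lies on the front face of the gripper's body, between the roots of the fingers; the fingertips stand 73 mm ahead of it and the grasp point (between the pads) lies 54 mm ahead of it; z points along the fingers, y is the line along which they close (so a half turn about z gives the same grasp; the last joint's range is limited). The gripper opens to 85 mm and grips with 20 to 120 N. Pads are 22 mm wide; open, the fingers measure 114 mm over their backs; the gripper's body (76 mm by 85 mm) begins 54 mm behind the grasp point. The pads swing forward as they close: fully open they stand 13 mm farther back than shut.
Start: joints at [1.094, 0.181, 1.607, -0, 1.354, -0.206], TCP at [153.802, 554.064, 303.888] pointing down, gripper open.
Joint ranges: [-2.99, 2.99], [-0.89, 2.07], [0.3, 2.58], [-1.14, 4.28], [0, 2.63], [-3.12, 3.12]. Speed limits (rad/s): [2.57, 2.57, 3.01, 3.14, 3.14, 3.14].

### API

Orientations are given as a unit quaternion [x, y, z, w].
In Python, from plant import get_state, camera, hand_in, spot_in, spot_point gives the robot as it stands.
- The arm moves only by the tool send_rows, never from a script. Its argument "deltas" is a list of rows, each an object of numbers: "tx", "ty", "tz": the shift along the tool's x, y, z in mm; "ax", "ay", "az": the turn, a rotation vector about the tool's x, y, z in degrees; "gripper": the finger opening in mm, from 0 to 85.4. A call has 1 to 10 rows; each row shifts and turns the commanded pose from where the row before left it, along the tool's axes as they then stand; what a row does not reach is not made up. A row lasts 1/12 s, in which the tool goes at most 41.7 mm and 7.16 degrees, less where a joint would pass 70% of its speed; a pose out of reach is approached as far as the arm can. A call is refused whole if a number of a shift passes 41.7 or a number of a turn 7.16, either way. A call with a gripper value outside its range is refused whole. The fingers move at their own pace and stop on an object; the grip force is fixed at half the most. Time passes only in rows, so rows that do not move let the fingers close. It gives the time, the measured TCP pose, the force, the opening and the grip force at its end, in the units of the state.
- get_state(): the state, without advancing time (a new reading comes with each control period).
- camera(name): name is "side" or "top" or "wrist"; returns a dict with "pixels" (420x560x3 uint8, red, green, blue), "fx", "fy", "cx", "cy" (pixels), "k1" (the pictures are not rectified: a ray, as slopes to the right and down, at radius r is drawn at 1 + k1 r^2 times it, then the intrinsics apply), "rvec" (rotation vector, rad) and "tvec" (3), from world to camera coordinates, as OpenCV has them. Camera axes: x right, y down, z forward; pixel columns grow to the right and rows downward; lengths in mm; the calibration is good to about 2 mm. A picture is of the moment at which its call begins. There is no depth.
- hand_in(): hands the job in; it is judged then, once.
Trained networks look in a picture, given as the dict that the camera call returned (one of the last four; its "shot" number tells which), for a name from the list of things; names that differ only in an ending like _2 or _b are one class to them, and where a whole thing is asked for, a point or a joint stands for the part that bears it (a point fixed in the world has none). Each returns a list of dicts, best first, with "score" (0 to 1); they miss things now and then, are a little off and sometimes report something else, mostly with a low value. They report only what shows in the picture. A call takes as long as a camera call. They do not tell look-alikes from the thing itself.
- spot_in(picture, name): "position" ([row, column] in pixels, amid what is visible of it).
- spot_point(picture, name): "position" ([row, column] in pixels: a listed point, or the origin of a listed thing).
The state is a dict: "t": time; "joints": joint angles; "qvel": joint speeds; "joint_efforts": joint torques, N m; "eef_pos": TCP position; "orientation": TCP orientation; "force": force on the tool from outside, world axes, zero at the start; "torque": the same for the moment, N m; "opening": finger opening in mm; "finger_force": force on a finger pad.
Only numpy, scipy, OpenCV 4.12 (cv2) and the standard library are available. Lean on these libraries where they do the work, as an engineer would, in place of code of your own. Each camera call takes 0.05 s, during which the arm holds its last target. There are 200 camera calls.

## Working session

There is one attempt and no reset: what is moved stays moved. The work goes in short steps, Python scripts to look and compute and a tool call to move; the robot and the scene stay as the last step left them, time stands still between calls to the robot, and variables do not carry over. Pictures are saved under pics/ and viewed, at most 10 in all, crops included, and the job is handed in when it is done.

Besides the shell and the picture viewer there is one more tool, called after "Emit:" as name(argument=value, ...) on one line, values as JSON. send_rows: Moves the arm, as the interface text tells. Its arguments: {"type":"object","properties":{"deltas":{"type":"array"}},"required":["deltas"]}

```bash
mkdir -p pics; cat > h.py <<'E'
import numpy as np, cv2
from plant import get_state, camera, hand_in, spot_in, spot_point
def P(c): 
    R=cv2.Rodrigues(np.array(c["rvec"],float))[0]; return R,np.array(c["tvec"],float).ravel()
def K(c): return np.array([[c["fx"],0,c["cx"]],[0,c["fy"],c["cy"]],[0,0,1.]]),np.array([c["k1"],0,0,0.])
def ray(c,rc):
    k,d=K(c); p=cv2.undistortPoints(np.array([[[rc[1],rc[0]]]],float),k,d).ravel()
    R,t=P(c); return -R.T@t, R.T@np.array([p[0],p[1],1])
def onz(c,rc,z):
    o,d=ray(c,rc); return o+d*(z-o[2])/d[2]
def proj(c,X):
    k,d=K(c); q=cv2.projectPoints(np.array(X,float).reshape(-1,1,3),np.array(c["rvec"],float),np.array(c["tvec"],float),k,d)[0].reshape(-1,2); return q[:,::-1]
def tri(obs):
    A=np.zeros((3,3));b=np.zeros(3)
    for c,rc in obs:
        o,d=ray(c,rc); d/=np.linalg.norm(d); M=np.eye(3)-np.outer(d,d); A+=M;b+=M@o
    return np.linalg.solve(A,b)
def save(c,n): cv2.imwrite("pics/"+n,c["pixels"][:,:,::-1])
E
python3 - <<'E'
from h import *
np.set_printoptions(precision=1,suppress=True)
print(get_state())
for n in ["top","side","wrist"]:
    c=camera(n); save(c,n+"0.png"); R,t=P(c); print(n,-R.T@t,c["fx"],c["k1"])
    for o in ["pink_roll","pink_roll_gear","yellow_roll","seat","slot_right","slot_left","pinion","cover_hinge","bar_mid","tag_printer","stamp_a","pen_pot","scissors"]:
        print(o,[(np.round(x["position"]).tolist(),round(x["score"],2)) for x in spot_point(c,o)][:4])
E
```

```text
{'t': 0.0, 'joints': array([ 1.1,  0.2,  1.6, -0. ,  1.4, -0.2]), 'qvel': array([-0.,  0.,  0.,  0.,  0., -0.]), 'joint_efforts': array([ -0. , -44.5, -35.1,  -0. ,   0. ,  -0. ]), 'eef_pos': array([153.6, 553.7, 303. ]), 'orientation': array([ 0.1,  1. , -0. , -0. ]), 'force': array([ 0.1, -0.8, -0. ]), 'torque': array([-0., -0.,  0.]), 'finger_force': 0.0, 'opening': 85.27705101895475}
top [ 391.8  -44.3 1339.5] 423.7103898192379 -3.0031710889434996e-05
pink_roll [([237.0, 424.0], 0.88), ([263.0, 317.0], 0.56)]
pink_roll_gear [([253.0, 325.0], 0.61), ([251.0, 439.0], 0.57)]
yellow_roll [([227.0, 365.0], 0.85)]
seat []
slot_right [([245.0, 233.0], 0.92), ([207.0, 198.0], 0.63)]
slot_left [([273.0, 128.0], 0.68), ([253.0, 206.0], 0.56)]
pinion [([247.0, 220.0], 0.37)]
cover_hinge [([226.0, 214.0], 0.98), ([178.0, 321.0], 0.5)]
bar_mid [([204.0, 199.0], 0.75), ([254.0, 206.0], 0.58)]
tag_printer [([251.0, 220.0], 0.93)]
stamp_a [([178.0, 319.0], 0.62)]
pen_pot [([162.0, 222.0], 0.64)]
scissors [([278.0, 126.0], 0.68), ([251.0, 222.0], 0.44)]
side [  276.  -1166.7   804.1] 408.57454034
[... 249 characters left out ...]
, 349.0], 0.6), ([264.0, 255.0], 0.55), ([207.0, 245.0], 0.35)]
slot_right [([206.0, 244.0], 0.76)]
slot_left [([198.0, 233.0], 0.88), ([188.0, 249.0], 0.38)]
pinion [([204.0, 248.0], 0.74)]
cover_hinge [([189.0, 249.0], 0.9), ([202.0, 231.0], 0.29)]
bar_mid [([151.0, 258.0], 0.91)]
tag_printer [([215.0, 234.0], 0.84)]
stamp_a [([257.0, 318.0], 0.68), ([216.0, 235.0], 0.6), ([188.0, 248.0], 0.44)]
pen_pot [([206.0, 307.0], 0.91)]
scissors [([182.0, 208.0], 0.74)]
wrist [ 91.3 572.1 373.9] 329.83808245795683 -0.014852709854671148
pink_roll []
pink_roll_gear []
yellow_roll []
seat []
slot_right []
slot_left []
pinion []
cover_hinge []
bar_mid []
tag_printer []
stamp_a []
pen_pot []
scissors []
```

View pics/top0.png

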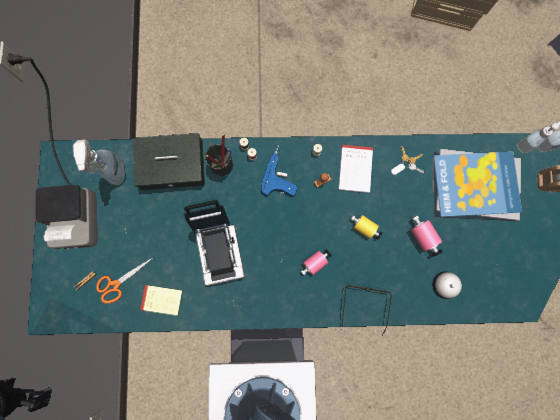

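View pics/side0.png

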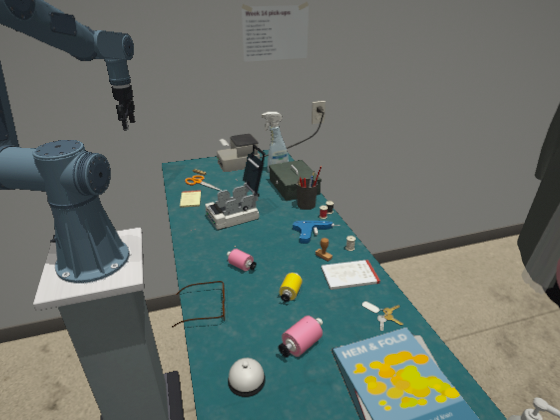

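```bash
python3 - <<'E'
from h import *
np.set_printoptions(precision=1,suppress=True)
t=camera("top"); s=camera("side")
for n,a,b in [("seatish slot_right",(245,233),(206,244)),("slot_left",(253,206),(198,233)),("hinge",(226,214),(189,249)),("bar",(204,199),(151,258)),("pinkA",(237,424),(335,303)),("gearA",(251,439),(351,282)),("pinkB",(263,317),(260,239)),("gearB",(253,325),(265,252))]:
    X=tri([(t,a),(s,b)]); print(n,X,proj(t,X)-a,proj(s,X)-b)
for n,a in [("A",(237,424)),("B",(263,317)),("Y",(227,365))]: print(n,onz(t,a,25))
E
```

```text
seatish slot_right [509.6  76.6  65.1] [[-2.4  0.3]] [[ 0.3 -2. ]]
slot_left [486.8 158.7  58.1] [[-2.   0.3]] [[ 0.2 -1.6]]
hinge [553.1 130.1 101.3] [[ 1.1 -0.2]] [[-0.2  0.9]]
bar [595.9 150.6 236.2] [[ 0.7 -0.1]] [[-0.1  0.5]]
pinkA [ 523.  -515.7   28.2] [[-1.6  0.3]] [[ 0.4 -2.1]]
gearA [ 467.9 -553.8   36.4] [[ 1.6 -0.2]] [[-0.4  2.1]]
pinkB [ 443.2 -176.7   27.6] [[ 0.5 -0. ]] [[-0.1  0.5]]
gearB [ 475.6 -203.7   20.5] [[-0.1  0. ]] [[ 0.  -0.1]]
A [ 518.3 -515.6   25. ]
B [ 444.8 -177.2   25. ]
Y [ 553.6 -332.    25. ]
```

The top view shows the printer at about (251,220), the yellow roll at (227,366) and two pinks. Pink candidates are A at top (237,425), side (335,303), which is clearly the larger, and B at top (263,316), side (260,240), the smaller at yellow-roll size. I choose B, whose gear is to the upper right (253,326). I'll check it in a crop and compute the move.

```bash
cat >> h.py <<'E'
from scipy.spatial.transform import Rotation as Ro
def down(yaw): # tool pointing down, tool y at world angle yaw (deg); z=-Z
    a=np.radians(yaw); y=np.array([np.cos(a),np.sin(a),0]); z=np.array([0,0,-1.]); return Ro.from_matrix(np.c_[np.cross(y,z),y,z])
def need(pos,yaw,order="turn"):
    s=get_state(); R=Ro.from_quat(s["orientation"]); T=down(yaw)
    rv=(R.inv()*T).as_rotvec(degrees=True); d=np.array(pos)-s["eef_pos"]
    print("turn deg",rv.round(2),"shift before turn",R.inv().apply(d).round(1),"after turn",T.inv().apply(d).round(1),"tool y yaw",np.degrees(np.arctan2(*R.as_matrix()[[1,0],1])).round(2),"t",s["t"])
E
python3 - <<'E'
from h import *
c=camera("side"); x=c["pixels"][220:400,200:380,::-1]
cv2.imwrite("pics/crop.png",cv2.resize(x,None,fx=3,fy=3,interpolation=2))
# hover over B, tool y perpendicular to spindle (-40+90=50)
for y in (50,-130): need((444,-177,240),y)
need((444,-177,240),90)
w=camera("wrist"); s=get_state(); R=Ro.from_quat(s["orientation"]); Rc,t=P(w); o=-Rc.T@t
print("cam in tool",R.inv().apply(o-s["eef_pos"]),R.inv().apply(Rc[2]),s["joints"])
E
```

```text
turn deg [-0.   -0.   24.48] shift before turn [-475.2 -626.8   63.9] after turn [-692.2 -373.5   63.9] tool y yaw 74.48 t 2.25
turn deg [   0.     -0.   -155.52] shift before turn [-475.2 -626.8   63.9] after turn [692.2 373.5  63.9] tool y yaw 74.48 t 2.25
turn deg [ -0.    -0.   -15.52] shift before turn [-475.2 -626.8   63.9] after turn [-290.2 -731.1   63.9] tool y yaw 74.48 t 2.25
cam in tool [ 65.08649238   0.70141769 -69.97081525] [-0.26070379 -0.0010602   0.96541826] [ 1.09370160e+00  1.80793603e-01  1.60700609e+00 -1.50746049e-05
  1.35383124e+00 -2.06339503e-01]
```

View pics/crop.png

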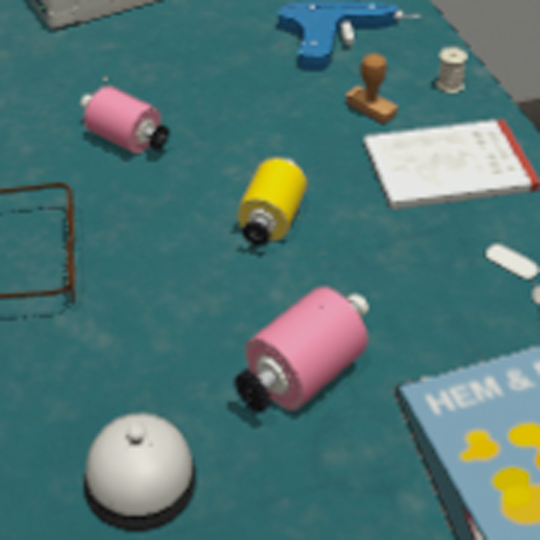

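The crop confirms it: the pink at crop (122,120) is yellow-roll size, with the gear at its lower right (158,137), and the other pink is distinctly bigger. Moving above the small one.

Emit:
send_rows(deltas=[{"tx":-23.8,"ty":-31.3,"tz":3.2},{"tx":-23.8,"ty":-31.3,"tz":3.2},{"tx":-23.8,"ty":-31.3,"tz":3.2},{"tx":-23.8,"ty":-31.3,"tz":3.2},{"tx":-23.8,"ty":-31.3,"tz":3.2},{"tx":-23.8,"ty":-31.3,"tz":3.2},{"tx":-23.8,"ty":-31.3,"tz":3.2},{"tx":-23.8,"ty":-31.3,"tz":3.2},{"tx":-23.8,"ty":-31.3,"tz":3.2},{"tx":-23.8,"ty":-31.3,"tz":3.2}])

```text
validation failed for argument at $.de...
```

Emit:
send_rows(deltas=[{"tx":-23.8,"ty":-31.3,"tz":3.2},{"tx":-23.8,"ty":-31.3,"tz":3.2},{"tx":-23.8,"ty":-31.3,"tz":3.2},{"tx":-23.8,"ty":-31.3,"tz":3.2},{"tx":-23.8,"ty":-31.3,"tz":3.2},{"tx":-23.8,"ty":-31.3,"tz":3.2},{"tx":-23.8,"ty":-31.3,"tz":3.2},{"tx":-23.8,"ty":-31.3,"tz":3.2},{"tx":-20,"ty":-26,"tz":3.2},{"tx":-10,"ty":-13,"tz":3.2}])

```text
validation failed for argument at $.de...
```

Emit:
send_rows(deltas=[{"az":6.1},{"az":6.1},{"az":6.1},{"az":6.1},{},{}])

```text
validation failed for argument at $.de...
```

```bash
python3 - <<'E'
from h import *
np.set_printoptions(precision=1,suppress=True)
c=camera("wrist"); save(c,"w1.png")
for o in ["pink_roll","pink_roll_gear"]:
    for x in spot_point(c,o): print(o,x["position"],round(x["score"],2),onz(c,x["position"],25))
im=cv2.cvtColor(c["pixels"],cv2.COLOR_RGB2HSV); m=cv2.inRange(im,(155,60,90),(178,255,255))
n,l,st,ce=cv2.connectedComponentsWithStats(m)
for i in range(1,n):
    if st[i][4]>300:
        pts=np.argwhere(l==i); print(st[i])
        r=cv2.minAreaRect(np.array([onz(c,p,25)[:2] for p in pts[::7]],np.float32)); print(r,onz(c,ce[i][::-1],25))
print(get_state()["eef_pos"],get_state()["joints"])
E
```

```text
[153.8 554.1 303.9] [ 1.1  0.2  1.6  0.   1.4 -0.2]
```

View pics/w1.png

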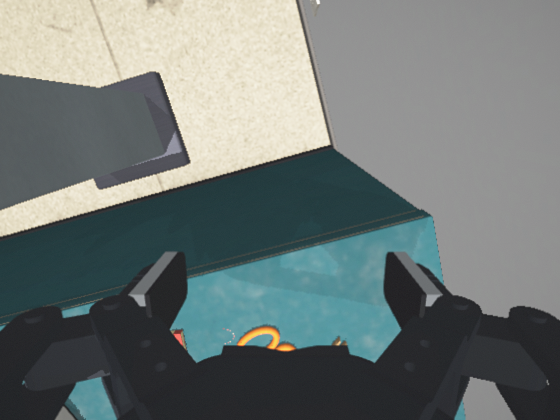

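The moves were refused, so that picture only shows the start pose (scissors at (340,265)). Rows probably need every key, so I'll test one.

Emit:
send_rows(deltas=[{"tx":-23.8,"ty":-31.3,"tz":3.2,"ax":0,"ay":0,"az":0,"gripper":85}])

```text
t: 2.53
eef_pos: [167.4, 520.7, 301.0]
orientation: [0.133, 0.991, 0.002, -0.0]
force: [0.9, -0.9, 0.5]
opening: 85.5
finger_force: 0.0
```

Emit:
send_rows(deltas=[{"tx":-23.8,"ty":-31.3,"tz":3.2,"ax":0,"ay":0,"az":0,"gripper":85},{"tx":-23.8,"ty":-31.3,"tz":3.2,"ax":0,"ay":0,"az":0,"gripper":85},{"tx":-23.8,"ty":-31.3,"tz":3.2,"ax":0,"ay":0,"az":0,"gripper":85},{"tx":-23.8,"ty":-31.3,"tz":3.2,"ax":0,"ay":0,"az":0,"gripper":85},{"tx":-23.8,"ty":-31.3,"tz":3.2,"ax":0,"ay":0,"az":0,"gripper":85},{"tx":-23.8,"ty":-31.3,"tz":3.2,"ax":0,"ay":0,"az":0,"gripper":85},{"tx":-23.8,"ty":-31.3,"tz":3.2,"ax":0,"ay":0,"az":0,"gripper":85},{"tx":-23.8,"ty":-31.3,"tz":3.2,"ax":0,"ay":0,"az":0,"gripper":85},{"tx":-23.8,"ty":-31.3,"tz":3.2,"ax":0,"ay":0,"az":0,"gripper":85},{"tx":-23.8,"ty":-31.3,"tz":3.2,"ax":0,"ay":0,"az":0,"gripper":85}])

```text
t: 3.37
eef_pos: [314.2, 150.6, 269.0]
orientation: [0.135, 0.991, 0.0, 0.001]
force: [1.2, 1.1, -0.7]
opening: 85.0
finger_force: 0.0
```

Emit:
send_rows(deltas=[{"tx":-23.8,"ty":-31.3,"tz":3.2,"ax":0,"ay":0,"az":0,"gripper":85},{"tx":-23.8,"ty":-31.3,"tz":3.2,"ax":0,"ay":0,"az":0,"gripper":85},{"tx":-23.8,"ty":-31.3,"tz":3.2,"ax":0,"ay":0,"az":0,"gripper":85},{"tx":-23.8,"ty":-31.3,"tz":3.2,"ax":0,"ay":0,"az":0,"gripper":85},{"tx":-23.8,"ty":-31.3,"tz":3.2,"ax":0,"ay":0,"az":0,"gripper":85},{"tx":-23.8,"ty":-31.3,"tz":3.2,"ax":0,"ay":0,"az":0,"gripper":85},{"tx":-23.8,"ty":-31.3,"tz":3.2,"ax":0,"ay":0,"az":0,"gripper":85},{"tx":-20,"ty":-26,"tz":3.2,"ax":0,"ay":0,"az":0,"gripper":85},{"tx":-12,"ty":-16,"tz":3.2,"ax":0,"ay":0,"az":0,"gripper":85}])

```text
t: 4.12
eef_pos: [436.5, -156.0, 240.1]
orientation: [0.136, 0.991, -0.001, 0.001]
force: [-0.1, 0.0, 0.5]
opening: 84.8
finger_force: 0.0
```

Emit:
send_rows(deltas=[{"tx":0,"ty":0,"tz":0,"ax":0,"ay":0,"az":6.1,"gripper":85},{"tx":0,"ty":0,"tz":0,"ax":0,"ay":0,"az":6.1,"gripper":85},{"tx":0,"ty":0,"tz":0,"ax":0,"ay":0,"az":6.1,"gripper":85},{"tx":0,"ty":0,"tz":0,"ax":0,"ay":0,"az":6.1,"gripper":85},{"tx":0,"ty":0,"tz":0,"ax":0,"ay":0,"az":0,"gripper":85}])

```text
t: 4.53
eef_pos: [435.5, -152.6, 239.9]
orientation: [0.343, 0.939, -0.0, 0.0]
force: [-0.2, 1.3, -0.7]
opening: 84.7
finger_force: 0.0
```

```bash
python3 - <<'E'
from h import *
np.set_printoptions(precision=1,suppress=True)
c=camera("wrist"); save(c,"w2.png")
for o in ["pink_roll","pink_roll_gear"]:
    for x in spot_point(c,o): print(o,x["position"],round(x["score"],2),onz(c,x["position"],25))
im=cv2.cvtColor(c["pixels"],cv2.COLOR_RGB2HSV); m=cv2.inRange(im,(155,60,90),(178,255,255))
n,l,st,ce=cv2.connectedComponentsWithStats(m)
for i in range(1,n):
    if st[i][4]>300:
        pts=np.argwhere(l==i); print(st[i])
        r=cv2.minAreaRect(np.array([onz(c,p,25)[:2] for p in pts[::7]],np.float32)); print(r,onz(c,ce[i][::-1],25))
print(get_state()["eef_pos"],get_state()["joints"]); need((444,-177,240),50)
E
```

```text
pink_roll [213.1, 274.9] 0.9 [ 446.7 -173.2   25. ]
pink_roll_gear [261.8, 264.3] 0.63 [ 476.7 -212.    25. ]
[ 244  174   69   82 1360]
((450.20556640625, -174.0699005126953), (50.18525695800781, 71.96726989746094), 35.61818313598633) [ 444.  -170.2   25. ]
[ 435.5 -152.4  240. ] [-0.6 -0.   1.9 -0.   1.2 -1.5]
turn deg [0.  0.  0.3] shift before turn [-22.2 -13.5  -0. ] after turn [-22.3 -13.4  -0. ] tool y yaw 50.27 t 4.6833
```

View pics/w2.png

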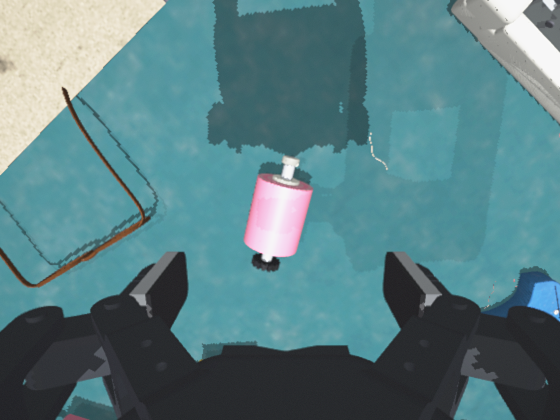

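The small pink roll lies at about (217,278), cap at (163,290), gear at (263,264), nothing near it. I'll refine its pose by fitting its silhouette.

```bash
cat >> h.py <<'E'
from scipy.optimize import minimize
def cyl(c,yaw,r=25,L=60,pitch=0):
    th=np.linspace(0,2*np.pi,40); a=np.radians(yaw); u=np.array([np.cos(a)*np.cos(pitch),np.sin(a)*np.cos(pitch),np.sin(pitch)]); v=np.array([-np.sin(a),np.cos(a),0]); w=np.cross(u,v)
    ring=r*(np.outer(np.cos(th),v)+np.outer(np.sin(th),w)); return np.vstack([c+ring+u*L/2,c+ring-u*L/2])
def pinkmask(c):
    p=c["pixels"].astype(int); m=((p[:,:,0]-p[:,:,1]>35)&(p[:,:,2]-p[:,:,1]>5)).astype(np.uint8)
    n,l,st,ce=cv2.connectedComponentsWithStats(m); i=1+np.argmax(st[1:,4]); m=(l==i).astype(np.uint8); return m
def iou(c,m,pts):
    S=4; h=cv2.convexHull((proj(c,pts)[:,::-1]*16).astype(np.int32)); q=np.zeros(m.shape,np.uint8); cv2.fillPoly(q,[h],1,lineType=8,shift=4)
    return (q&m).sum()/(q|m).sum()
def fitroll(c,m,x0,z=25):
    f=lambda p:-iou(c,m,cyl(np.array([p[0],p[1],z]),p[2]))
    best=min((minimize(f,np.array(x0)+d,method="Nelder-Mead",options=dict(initial_simplex=np.array(x0)+d+np.array([[0,0,0],[6,0,0],[0,6,0],[0,0,8]]))) for d in ([0,0,0],[3,-3,5],[-3,3,-5])),key=lambda r:r.fun)
    return best.x,-best.fun
E
python3 - <<'E'
from h import *
c=camera("wrist"); m=pinkmask(c); print(m.sum())
x,f=fitroll(c,m,(446,-174,-45)); print(x,f)
print("gear",[onz(c,q,25)[:2].round(1) for q in ((262,264),(162,290))])
need((x[0],x[1],100),x[2]+90)
t=camera("top")
mt=t["pixels"].astype(int); mt=((mt[:,:,0]-mt[:,:,1]>35)&(mt[:,:,2]-mt[:,:,1]>5)).astype(np.uint8); mt[:,:290]=0; mt[:,340:]=0
print(fitroll(t,mt,x))
E
```

```text
2244
[ 448.4889556  -172.08952056  -53.17105122] 0.5204081632653061
gear [array([ 477.2, -211.9]), array([ 419.9, -133. ])]
turn deg [0.000e+00 1.000e-02 1.341e+01] shift before turn [-22.6  -6.8 140. ] after turn [-23.5  -1.4 140. ] tool y yaw 50.24 t 4.7333
(array([ 448.4889556 , -172.08952056,  -53.17105122]), np.float64(0.0))
```

Emit:
send_rows(deltas=[{"tx":0,"ty":0,"tz":0,"ax":0,"ay":0,"az":5,"gripper":85},{"tx":0,"ty":0,"tz":0,"ax":0,"ay":0,"az":5,"gripper":85},{"tx":0,"ty":0,"tz":0,"ax":0,"ay":0,"az":4,"gripper":85},{"tx":-12,"ty":-0.5,"tz":25,"ax":0,"ay":0,"az":0,"gripper":85},{"tx":-11.5,"ty":-1,"tz":35,"ax":0,"ay":0,"az":0,"gripper":85},{"tx":0,"ty":0,"tz":30,"ax":0,"ay":0,"az":0,"gripper":85},{"tx":0,"ty":0,"tz":10,"ax":0,"ay":0,"az":0,"gripper":85},{"tx":0,"ty":0,"tz":0,"ax":0,"ay":0,"az":0,"gripper":85}])

```text
t: 5.45
eef_pos: [446.3, -171.0, 137.2]
orientation: [0.453, 0.892, 0.0, -0.003]
force: [-1.1, 1.1, -0.2]
opening: 85.0
finger_force: 0.0
```

```bash
python3 - <<'E'
from h import *
c=camera("wrist"); save(c,"w3.png")
for o in ["pink_roll","pink_roll_gear"]:
    for x in spot_point(c,o): print(o,x["position"],round(x["score"],2),onz(c,x["position"],25))
need((448.5,-172.3,76),36)
E
```

```text
pink_roll [230.7, 284.9] 0.72 [ 446.8577387  -170.97110836   25.        ]
pink_roll_gear [307.0, 285.3] 0.71 [ 476.88703534 -211.68384057   25.        ]
turn deg [0.04 0.12 0.13] shift before turn [ 0.7 -0.2 65.4] after turn [ 0.6 -0.1 65.4] tool y yaw 36.13 t 5.6
```

View pics/w3.png

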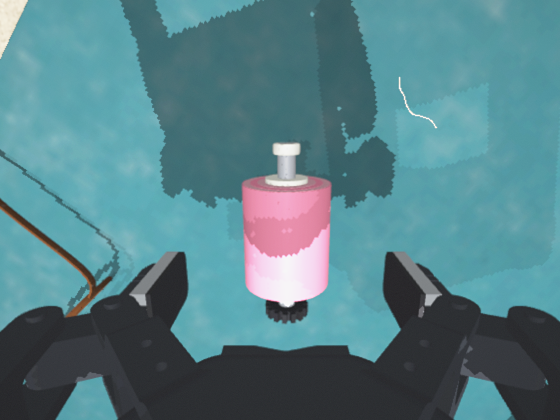

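The roll is centred between the fingers (column 286), with its axis vertical in the image. Descend and grip.

Emit:
send_rows(deltas=[{"tx":0.5,"ty":0,"tz":20,"ax":0,"ay":0,"az":0,"gripper":85},{"tx":0,"ty":0,"tz":25,"ax":0,"ay":0,"az":0,"gripper":85},{"tx":0,"ty":0,"tz":15,"ax":0,"ay":0,"az":0,"gripper":85},{"tx":0,"ty":0,"tz":4,"ax":0,"ay":0,"az":0,"gripper":85},{"tx":0,"ty":0,"tz":0,"ax":0,"ay":0,"az":0,"gripper":60},{"tx":0,"ty":0,"tz":0,"ax":0,"ay":0,"az":0,"gripper":40},{"tx":0,"ty":0,"tz":0,"ax":0,"ay":0,"az":0,"gripper":40},{"tx":0,"ty":0,"tz":0,"ax":0,"ay":0,"az":0,"gripper":40},{"tx":0,"ty":0,"tz":0,"ax":0,"ay":0,"az":0,"gripper":40},{"tx":0,"ty":0,"tz":0,"ax":0,"ay":0,"az":0,"gripper":40}])

```text
t: 6.43
eef_pos: [449.1, -172.7, 78.0]
orientation: [0.453, 0.891, -0.0, 0.002]
force: [-1.5, 0.1, 6.5]
opening: 48.7
finger_force: 60.9
```

Emit:
send_rows(deltas=[{"tx":0,"ty":0,"tz":-15,"ax":0,"ay":0,"az":0,"gripper":40},{"tx":0,"ty":0,"tz":-30,"ax":0,"ay":0,"az":0,"gripper":40},{"tx":0,"ty":0,"tz":-35,"ax":0,"ay":0,"az":0,"gripper":40},{"tx":0,"ty":0,"tz":-35,"ax":0,"ay":0,"az":0,"gripper":40},{"tx":8,"ty":13,"tz":-30,"ax":0,"ay":0,"az":0,"gripper":40},{"tx":17,"ty":28,"tz":-15,"ax":0,"ay":0,"az":0,"gripper":40},{"tx":21,"ty":34,"tz":0,"ax":0,"ay":0,"az":0,"gripper":40},{"tx":21,"ty":34,"tz":0,"ax":0,"ay":0,"az":0,"gripper":40},{"tx":19,"ty":32,"tz":0,"ax":0,"ay":0,"az":0,"gripper":40},{"tx":16,"ty":26,"tz":0,"ax":0,"ay":0,"az":0,"gripper":40}])

```text
t: 7.27
eef_pos: [523.4, 11.3, 237.5]
orientation: [0.453, 0.892, 0.001, 0.001]
force: [1.0, -0.2, -1.6]
opening: 48.6
finger_force: 62.8
```

Emit:
send_rows(deltas=[{"tx":0,"ty":0,"tz":0,"ax":0,"ay":0,"az":5,"gripper":40},{"tx":0,"ty":0,"tz":0,"ax":0,"ay":0,"az":6,"gripper":40},{"tx":0,"ty":0,"tz":0,"ax":0,"ay":0,"az":6,"gripper":40},{"tx":0,"ty":0,"tz":0,"ax":0,"ay":0,"az":4,"gripper":40},{"tx":0,"ty":0,"tz":0,"ax":0,"ay":0,"az":0,"gripper":40},{"tx":0,"ty":0,"tz":0,"ax":0,"ay":0,"az":0,"gripper":40}])

```text
t: 7.77
eef_pos: [522.8, 8.9, 236.7]
orientation: [0.607, 0.795, 0.0, 0.001]
force: [0.8, 0.3, -1.0]
opening: 48.8
finger_force: 62.8
```

```bash
python3 - <<'E'
from h import *
np.set_printoptions(precision=1,suppress=True)
c=camera("wrist"); save(c,"w4.png"); t=camera("top"); s=camera("side")
zs=dict(slot_right=61,slot_left=61,seat=66,cover_hinge=98,bar_mid=98+147,pinion=50,tag_printer=0)
for o in zs:
  for n,k in (("w",c),("t",t),("s",s)):
    for x in spot_point(k,o)[:2]: print(o,n,np.array(x["position"]),round(x["score"],2),onz(k,x["position"],zs[o]))
print(get_state()["eef_pos"],get_state()["opening"],get_state()["t"])
E
```

```text
slot_right w [ 88.2 288.3] 0.58 [504.3  89.7  61. ]
slot_right t [244.2 231.7] 0.87 [505.3  81.9  61. ]
slot_right s [190.7 251.2] 0.41 [570.2 188.1  61. ]
slot_left t [249.4 204.8] 0.56 [491.4 162.7  61. ]
slot_left s [196.1 232.8] 0.85 [494.3 167.9  61. ]
slot_left s [181.5 208. ] 0.35 [423.5 317.3  61. ]
seat w [ 29.4 289.8] 0.67 [495.4 125.5  66. ]
seat t [246.8 220.9] 0.71 [497.8 113.8  66. ]
seat s [197.8 233.2] 0.69 [491.7 145.7  66. ]
seat s [282.8 287.3] 0.25 [ 537.3 -363.1   66. ]
cover_hinge w [ 25.8 402.3] 0.79 [558.8 137.5  98. ]
cover_hinge t [227.1 213.2] 0.87 [553.6 132.4  98. ]
cover_hinge s [187.  251.1] 0.77 [562.  148.9  98. ]
bar_mid t [206.2 197.1] 0.87 [590.4 153.7 245. ]
bar_mid s [151.7 259. ] 0.63 [590.7 122.7 245. ]
pinion w [108.8 305.9] 0.83 [520.8  79.8  50. ]
pinion w [ 28.9 287.3] 0.44 [492.9 128.8  50. ]
pinion t [240.9 234.7] 0.83 [516.2  73.9  50. ]
pinion s [208.6 244.8] 0.55 [520.4  82.7  50. ]
tag_printer w [ 47.4 289.9] 0.73 [496.3 126.3   0. ]
tag_printer t [250.1 218.1] 0.73 [493.1 130.8   0. ]
tag_printer t [173.3 284.4] 0.22 [738. -84.   0.]
tag_printer s [217.8 234.1] 0.87 [483.8 112.5   0. ]
[522.7   8.9 235.9] 48.347177628600974 8.9667
```

View pics/w4.png

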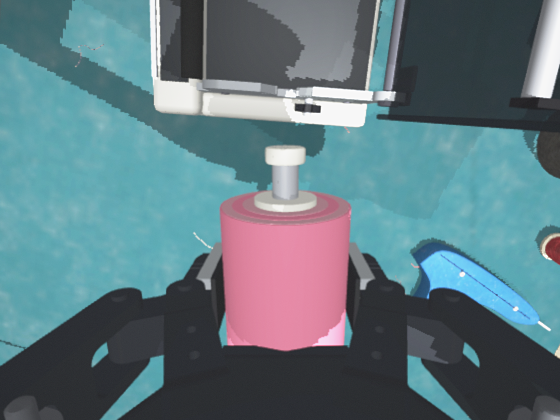

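The roll is held fine. The printer is at the image top, with the right cheek and slot near (90,288), pinion (107,307) and hinge (97,390), but the left side is cut off. Backing off and rising for a full view.

Emit:
send_rows(deltas=[{"tx":-15,"ty":-3,"tz":-15,"ax":0,"ay":0,"az":0,"gripper":40},{"tx":-30,"ty":-5,"tz":-25,"ax":0,"ay":0,"az":0,"gripper":40},{"tx":-30,"ty":-5,"tz":-25,"ax":0,"ay":0,"az":0,"gripper":40},{"tx":-15,"ty":-2,"tz":-15,"ax":0,"ay":0,"az":0,"gripper":40},{"tx":0,"ty":0,"tz":0,"ax":0,"ay":0,"az":0,"gripper":40},{"tx":0,"ty":0,"tz":0,"ax":0,"ay":0,"az":0,"gripper":40}])

```text
t: 9.47
eef_pos: [532.0, -82.7, 316.6]
orientation: [0.609, 0.793, 0.0, 0.001]
force: [0.3, 0.7, -2.0]
opening: 48.5
finger_force: 62.9
```

```bash
python3 - <<'E'
from h import *
np.set_printoptions(precision=1,suppress=True)
c=camera("wrist"); save(c,"w5.png"); cv2.imwrite("pics/w5c.png",cv2.resize(c["pixels"][:220,130:430,::-1],None,fx=2.6,fy=2.6,interpolation=2))
zs=dict(slot_right=61,slot_left=61,seat=66,cover_hinge=98,pinion=50,tag_printer=0)
for o in zs:
    for x in spot_point(c,o)[:2]: print(o,np.array(x["position"]),round(x["score"],2),onz(c,x["position"],zs[o]))
print(get_state()["eef_pos"],get_state()["opening"],get_state()["t"])
E
```

```text
pinion [  6.  319.3] 0.67 [522.   80.9  50. ]
[531.3 -81.  314.9] 48.266555219055725 9.8167
```

View pics/w5c.png

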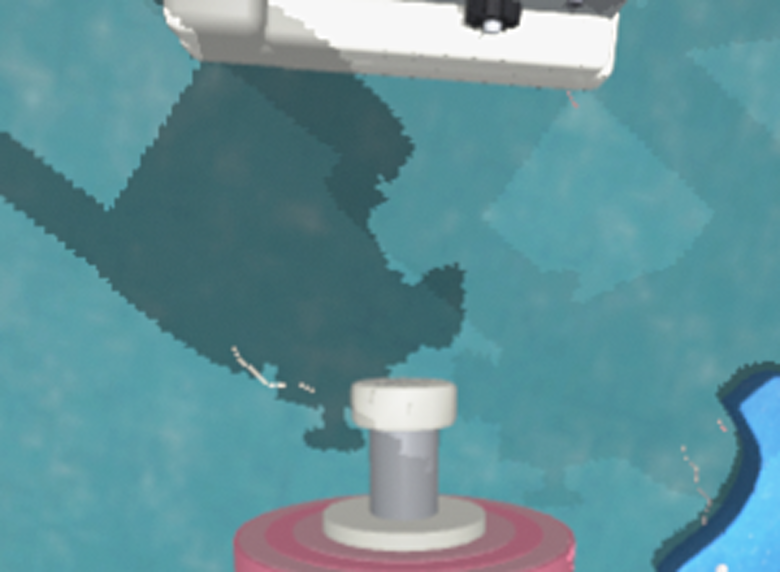

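The camera looks backwards under the tool, so I backed off the wrong way: only the printer's right side shows, at top, pinion (10,490). Moving forward to just right of the seat.

Emit:
send_rows(deltas=[{"tx":15,"ty":2,"tz":0,"ax":0,"ay":0,"az":0,"gripper":40},{"tx":30,"ty":4,"tz":0,"ax":0,"ay":0,"az":1,"gripper":40},{"tx":35,"ty":4,"tz":0,"ax":0,"ay":0,"az":1,"gripper":40},{"tx":30,"ty":3,"tz":0,"ax":0,"ay":0,"az":1,"gripper":40},{"tx":20,"ty":2,"tz":0,"ax":0,"ay":0,"az":1,"gripper":40},{"tx":5,"ty":0,"tz":0,"ax":0,"ay":0,"az":0,"gripper":40},{"tx":0,"ty":0,"tz":0,"ax":0,"ay":0,"az":0,"gripper":40}])

```text
t: 10.4
eef_pos: [513.6, 54.5, 315.7]
orientation: [0.634, 0.773, -0.0, -0.0]
force: [0.4, -0.1, -2.3]
opening: 48.3
finger_force: 62.9
```

```bash
python3 - <<'E'
from h import *
np.set_printoptions(precision=1,suppress=True)
c=camera("wrist"); save(c,"w6.png"); cv2.imwrite("pics/w6c.png",cv2.resize(c["pixels"][:220,130:430,::-1],None,fx=2.6,fy=2.6,interpolation=2))
zs=dict(slot_right=61,slot_left=61,seat=66,cover_hinge=98,pinion=50,tag_printer=0)
for o in zs:
    for x in spot_point(c,o)[:2]: print(o,np.array(x["position"]),round(x["score"],2),onz(c,x["position"],zs[o]))
need((496,116,200),12)
print(get_state()["eef_pos"],get_state()["opening"],get_state()["t"])
E
```

```text
slot_right [145.6 281.6] 0.79 [504.1  88.6  61. ]
slot_right [163.1 512.2] 0.15 [732.3 117.   61. ]
slot_left [ 56.3 279.3] 0.64 [486.4 167.5  61. ]
seat [105.3 280.7] 0.56 [496.  125.4  66. ]
seat [148.2 282.4] 0.46 [505.3  86.8  66. ]
cover_hinge [105.4 357.3] 0.95 [559.6 137.3  98. ]
pinion [160.2 293.6] 0.97 [519.   75.5  50. ]
pinion [ 97.6 522.6] 0.44 [726.5 179.9  50. ]
tag_printer [105.8 283.3] 0.66 [497.9 126.7   0. ]
tag_printer [103.2 280.2] 0.43 [493.9 128.7   0. ]
turn deg [-0.  0. -1.] shift before turn [ 66.5  -5.6 115.8] after turn [ 66.5  -4.5 115.8] tool y yaw 11.01 t 10.75
[514.2  51.8 315.8] 48.69722336093825 10.75
```

View pics/w6c.png

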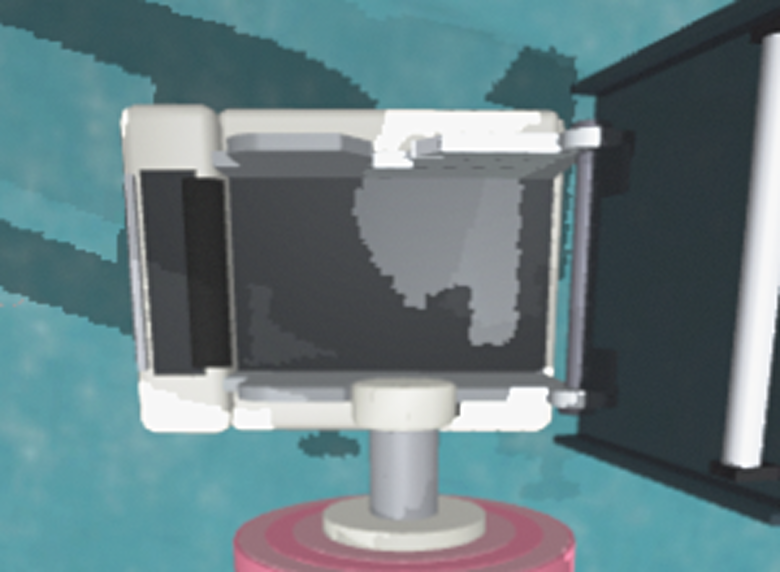

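Now the full printer shows: front block left edge at crop columns 122–143, rear edge about 555, right cheek at row ~388, left cheek at row ~145, hinge bar at column ~580, cover tipped back on the right. I'll fit the printer pose to these corners.

```bash
python3 - <<'E'
from h import *
from scipy.optimize import least_squares
np.set_printoptions(precision=1,suppress=True)
c=camera("wrist")
M=[((66,60,42),(560,110)),((66,-60,42),(552,430)),((-100,60,52),(122,106)),((-100,-60,52),(143,432)),((62,40,98),(588,145)),((62,-40,98),(574,390))]
def pred(p):
    a=p[2]; X=np.array([m[0] for m in M],float); 
    W=np.c_[p[0]+np.cos(a)*X[:,0]-np.sin(a)*X[:,1],p[1]+np.sin(a)*X[:,0]+np.cos(a)*X[:,1],X[:,2]]
    return proj(c,W)
obs=np.array([[m[1][1]/2.6,130+m[1][0]/2.6] for m in M])
r=least_squares(lambda p:(pred(p)-obs).ravel(),[496,116,.2],loss="soft_l1")
print(r.x,np.degrees(r.x[2]),pred(r.x)-obs)
R,t=P(c); print("cam",-R.T@t)
# straight edge at base rear/side & profiles
g=c["pixels"].astype(int).sum(2)//3
for col in (190,200,215,235,250,320,330): print("col",col,g[36:66,col],g[138:170,col])
for row in (60,65,125,130,160): print("row",row,g[row,170:190],g[row,328:352])
E
```

```text
[496.8 121.7   0.2] 11.037103772689123 [[-0.4  3.8]
 [ 0.9  1.3]
 [-0.9 -4.4]
 [ 1.7 -2.3]
 [-1.5 -0.1]
 [ 3.5  0.3]]
cam [502.4 116.8 385.8]
col 190 [ 83 121 167 191 198 203 207 209 209 209 209 209 210 208 210 209 208 209
 209 209 208 209 209 209 210 208 141  78  62  63] [ 67  68  67 102 181 230 230 228 229 228 228 232 247 248 247 247 247 247
 247 247 247 247 247 248 250 234 154 141 145 145 145 145]
col 200 [ 85 122 169 192 201 209 214 216 216 217 216 217 216 216 216 216 216 216
 216 216 216 216 216 216 218 218 143  79  64  55] [ 74  71  72 106 185 232 231 230 229 230 229 230 229 228 228 234 247 248
 247 247 247 247 247 248 249 233 163 154 153 151 150 148]
col 215 [ 85  87  88 120 171 195 203 206 204 203 200 200 199 190 184 181 185 184
 181 170 167 172 174 175 172 119  98 100 119 129] [ 78 145 191 190 187 197 197 198 198 197 198 198 200 200 201 201 202 203
 203 207 241 249 248 249 244 166 137 136 137 136 137 137]
col 235 [ 85  83  92 155 188 201 209 212 212 211 212 198 181 176 176 178 178 175
 133 103  98  99 101 100 101 100  99 101 100  88] [ 62  67  90 113 113 113 114 123 157 188 
[... 1123 characters left out ...]
0  84  58  61  62  62
  64  64] [129 112  98  94  93  94  94  94  94  92  93  93  92  96 149 200 205 149
  91  84  91 125 110  97]
row 125 [131 104 101  99  88  89  89  91  91  90 105 157 205 201 166 159 218 150
  77  70] [ 71  65  66  67  67  65  66  67  64  66  64  84 161 195 170 143 136 137
 138 118  96 104 120 132]
row 130 [139 138 139 139 139 141 142 138 112 104 105 135 203 207 187 139 182 188
  89  69] [ 65  67  65  65  63  66  66  64  66  64  65  93 164 193 167 137 134 133
 130 111  93 109 125 136]
row 160 [145 144 144 147 147 147 145 145 143 143 146 147 148 150 180 241 249 248
 247 247] [248 248 248 248 248 248 248 248 248 249 250 232 172 131 129 130 132 131
 131 131 130 132 130 108]
```

```bash
python3 - <<'E'
from h import *
np.set_printoptions(precision=1,suppress=True)
c=camera("wrist")
a=np.radians(11.0); ux=np.array([np.cos(a),np.sin(a)]); uy=np.array([-ux[1],ux[0]])
def pr(n,rc,z):
    w=onz(c,rc,z)[:2]; print(n,"world",w,"along ux,uy",w@ux,w@uy)
for col in (240,250,260):
  for z in (96,):
    for n,r in (("farout",46.7),("farin",53.8),("nearin",145.3),("nearout",150.9)): pr(f"{n} c{col}",(r,col),z)
for z in (42,):
  for n,r in (("basefar",38.7),("basenear",162)): pr(n,(r,250),z)
for n,rc in (("floor rear",(130,339.5)),("floor far",(65,250)),("floor near",(140,250))): pr(n,rc,32)
pr("rear edge base",(160,340),42); pr("rear edge low",(160,340),0)
pr("front far z52",(60,176.7),52);pr("front near z52",(160,184),52)
pr("hinge far",(145/2.6,130+588/2.6),98);pr("hinge near",(390/2.6,130+574/2.6),98)
print(np.array(c["rvec"]),c["k1"],c["fx"],c["fy"],c["cx"],c["cy"])
E
```

```text
farout c240 world [456.7 161. ] along ux,uy 478.9758341561312 70.86971514008141
farin c240 world [457.5 155.7] along ux,uy 478.7968826838627 65.52851897998511
nearin c240 world [469.1  82.7] along ux,uy 476.27418119886124 -8.292232133590687
nearout c240 world [469.9  77.9] along ux,uy 476.10552691499294 -13.140823765107307
farout c250 world [464.6 162.5] along ux,uy 487.07657252971376 70.8590025686616
farin c250 world [465.5 157.2] along ux,uy 486.9376906964976 65.51830473410278
nearin c250 world [477.7  84.4] along ux,uy 484.9797949300614 -8.29518083720921
nearout c250 world [478.4  79.6] along ux,uy 484.848897091763 -13.143266656662588
farout c260 world [472.6 164. ] along ux,uy 495.17519092091067 70.85150814406101
farin c260 world [473.5 158.8] along ux,uy 495.07636030189855 65.51118834011689
nearin c260 world [486.2  86.1] along ux,uy 493.6829889606772 -8.296786396020488
nearout c260 world [487.   81.3] along ux,uy 493.58982738000316 -13.144488650855635
basefar world [456.4 178. ] along ux,uy 481.9657512714584 87.60044475737514
basenear world [475.9  61.3] along ux,uy 478.8270374
[... 174 characters left out ...]
080650144545
floor near world [471.3  82.7] along ux,uy 478.39201932717214 -8.755282281675184
rear edge base world [567.8  81.3] along ux,uy 572.8692618201084 -28.537518773818828
rear edge low world [575.8  76.9] along ux,uy 579.8795590805621 -34.33805601781081
front far z52 world [392.9 145. ] along ux,uy 413.3270805463036 67.33278226891943
front near z52 world [410.5  52.1] along ux,uy 412.91685696584716 -27.158540257923978
hinge far world [550.3 172. ] along ux,uy 573.0232582863437 63.79795746482284
hinge near world [564.3  97.4] along ux,uy 572.498943349222 -12.101826805346386
[-2.9 -0.3 -0. ] -0.014852709854671148 329.83808245795683 329.83808245795683 285.0534141672495 202.1540256220693
```

```bash
python3 - <<'E'
from h import *
np.set_printoptions(precision=1,suppress=True,linewidth=250)
c=camera("wrist"); g=c["pixels"].astype(int).sum(2)//3
for r in range(40,70,2): print(r,g[r,266:306])
a=np.radians(11.0); ux=np.array([np.cos(a),np.sin(a)])
for z in (61,82,96): print(z,[round(float(onz(c,(52,cc),z)[:2]@ux),1) for cc in (270,280,290,300)])
print("cap/roll cols")
for r in (150,155,180,185): print(r,g[r,262:312])
e=get_state()["eef_pos"]; print(e[:2]@ux, e)
E
```

```text
40 [178 179 179 179 179 180 180 182 181 180 184 221 241 243 244 244 244 244 244 244 244 244 244 245 244 243 244 244 244 244 244 244 244 244 244 243 244 244 244 244]
42 [209 208 209 210 209 209 209 209 209 209 209 214 220 244 248 248 247 247 247 247 247 247 247 247 247 247 247 247 247 247 247 247 247 247 247 247 247 247 247 247]
44 [213 214 213 214 213 213 214 214 214 213 218 247 248 248 247 247 247 247 247 247 247 247 247 247 247 247 247 247 247 247 247 247 247 247 247 247 247 247 247 247]
46 [213 212 212 212 212 213 213 212 212 217 246 248 248 247 247 247 247 247 247 247 247 247 247 247 247 247 247 247 247 248 248 248 248 247 247 247 247 247 247 247]
48 [212 213 212 212 212 212 211 212 211 217 247 248 247 247 247 247 247 247 247 248 248 249 242 240 242 249 249 249 250 250 220 225 234 247 248 247 247 247 247 247]
50 [144 151 165 177 198 208 210 211 209 216 248 248 247 247 247 247 248 248 249 232 228 215 212 203 196 192 188 185 184 181 177 174 163 238 248 247 246 246 246 246]
52 [130 129 129 128 130 146 183 207 210 223 249 248 247 247 247 248 249 220 208 207 211 229 226 183 176 178 17
[... 1646 characters left out ...]
210 204 195 175 165 167 169 169 169 168 169]
155 [231 231 222 192 182 200 208 212 216 220 222 226 229 231 232 234 235 236 238 239 240 240 241 240 239 238 237 236 234 232 232 230 229 228 225 222 219 215 211 205 199 188 168 121 151 254 249 247 247 247]
180 [149 148 147 145 145 143 143 141 141 138 137 144 153 162 167 172 175 178 182 187 192 196 197 199 195 190 185 181 176 174 171 165 159 154 143 133 133 137 138 138 138 139 138 138 138 139 140 141 144 145]
185 [141 142 144 143 144 142 142 142 142 139 136 142 153 161 167 171 176 178 183 188 192 195 197 197 194 189 185 181 178 174 172 166 159 153 143 135 135 138 139 138 138 137 137 136 137 136 137 137 137 138]
514.6358611959485 [514.1  52.2 315.9]
```

```bash
python3 - <<'E'
from h import *
np.set_printoptions(precision=1,suppress=True,linewidth=250)
c=camera("wrist"); g=c["pixels"].astype(int).sum(2)//3
a=np.radians(11.0); ux=np.array([np.cos(a),np.sin(a)]); uy=np.array([-ux[1],ux[0]])
s=get_state(); e=s["eef_pos"]; zc=e[2]-53
print(e@np.r_[ux,0],e@np.r_[uy,0])
for n,rc,z in (("spindle",(182,285.3),zc+5),("spindle2",(170,285.3),zc+5),("cap",(150,284.8),zc+7.5)):
    w=onz(c,rc,z)[:2]; print(n,w@ux,w@uy)
print(g[136:215,285])
need((495.9,125.5,180),11)
for rc in ((145,285),(163,285)): print([ (dz,(onz(c,rc,zc+dz)[:2]@uy-e[:2]@uy).round(1)) for dz in (0,7.5)])
E
```

```text
514.6459967985652 -46.676574249517394
spindle 515.5609885795673 -5.108602902387035
spindle2 515.5572267311582 -0.6922075526912208
cap 515.3751193473926 6.756020722319969
[ 65  67  64  64  86 112 125 151 167 160 147 144 156 213 241 242 242 242 241 241 240 239 238 238 237 237 236 236 233 221 192 198 200 200 200 199 199 198 200 200 199 199 199 198 198 199 198 198 197 198 197 197 196 198 197 197 196 195 185 167 166 166
 166 165 162 161 159 159 169 198 218 219 218 219 219 201 148 127 128]
turn deg [-0.   0.   0.1] shift before turn [ 75.3  -3.8 135.8] after turn [ 75.2  -3.9 135.8] tool y yaw 11.05 t 10.95
[(0, np.float64(54.5)), (7.5, np.float64(55.2))]
[(0, np.float64(47.8)), (7.5, np.float64(48.9))]
```

Emit:
send_rows(deltas=[{"tx":12,"ty":-0.8,"tz":0,"ax":0,"ay":0,"az":0,"gripper":40},{"tx":24,"ty":-1.6,"tz":0,"ax":0,"ay":0,"az":0,"gripper":40},{"tx":24,"ty":-1.6,"tz":10,"ax":0,"ay":0,"az":0,"gripper":40},{"tx":13.6,"ty":-0.8,"tz":25,"ax":0,"ay":0,"az":0,"gripper":40},{"tx":0,"ty":0,"tz":35,"ax":0,"ay":0,"az":0,"gripper":40},{"tx":0,"ty":0,"tz":35,"ax":0,"ay":0,"az":0,"gripper":40},{"tx":0,"ty":0,"tz":20,"ax":0,"ay":0,"az":0,"gripper":40},{"tx":0,"ty":0,"tz":5,"ax":0,"ay":0,"az":0,"gripper":40},{"tx":0,"ty":0,"tz":0,"ax":0,"ay":0,"az":0,"gripper":40},{"tx":0,"ty":0,"tz":0,"ax":0,"ay":0,"az":0,"gripper":40}])

```text
t: 11.78
eef_pos: [495.8, 124.4, 187.0]
orientation: [0.635, 0.772, 0.0, 0.0]
force: [0.1, 0.2, -0.9]
opening: 48.7
finger_force: 62.8
```

```bash
python3 - <<'E'
from h import *
np.set_printoptions(precision=1,suppress=True,linewidth=250)
a=np.radians(11.0); ux=np.array([np.cos(a),np.sin(a)]); uy=np.array([-ux[1],ux[0]])
e=get_state()["eef_pos"]; print("ux,uy",e[:2]@ux-509.9,e[:2]@uy-26.9,e)
need((495.7,123.7,121),11)
c=camera("wrist"); g=c["pixels"].astype(int).sum(2)//3
seat=np.array([495.9,125.5])
for n,X in (("slotL floor",np.r_[seat+uy*37,61]),("slotL top z96",np.r_[seat+uy*37,96]),("spindle L end",np.r_[e[:2]+uy*(37+1.7)+ux*.8,e[2]-53])): print(n,proj(c,[X]))
cv2.imwrite("pics/w7c.png",cv2.resize(c["pixels"][:260,180:420,::-1],None,fx=2.3,fy=2.3,interpolation=2))
print(get_state()["force"])
E
```

```text
ux,uy 0.5456687022877418 0.6240956481951301 [495.8 124.4 187. ]
turn deg [0.1 0.  0.1] shift before turn [-0.7 -0.3 66. ] after turn [-0.7 -0.3 66. ] tool y yaw 11.09 t 11.7833
slotL floor [[161.5 283.9]]
slotL top z96 [[171.6 283.7]]
spindle L end [[187.  284.8]]
[ 0.  -0.2 -1.6]
```

Emit:
send_rows(deltas=[{"tx":-0.4,"ty":-0.4,"tz":10,"ax":0,"ay":0,"az":0,"gripper":40},{"tx":0,"ty":0,"tz":18,"ax":0,"ay":0,"az":0,"gripper":40},{"tx":0,"ty":0,"tz":12,"ax":0,"ay":0,"az":0,"gripper":40},{"tx":0,"ty":0,"tz":5,"ax":0,"ay":0,"az":0,"gripper":40},{"tx":0,"ty":0,"tz":3,"ax":0,"ay":0,"az":0,"gripper":40}])

```text
t: 12.25
eef_pos: [494.9, 123.6, 137.7]
orientation: [0.636, 0.772, 0.0, 0.0]
force: [0.4, -0.8, -1.5]
opening: 48.8
finger_force: 62.8
```

Emit:
send_rows(deltas=[{"tx":0,"ty":0,"tz":3,"ax":0,"ay":0,"az":0,"gripper":40},{"tx":0,"ty":0,"tz":3,"ax":0,"ay":0,"az":0,"gripper":40}])

```text
t: 12.42
eef_pos: [495.6, 123.6, 132.6]
orientation: [0.636, 0.772, 0.001, 0.001]
force: [0.1, 0.5, -2.6]
opening: 48.1
finger_force: 62.8
```

```bash
python3 -c "
from h import *
s=get_state(); print(s['force'],s['torque'],s['eef_pos'],s['opening']); need((495.7,123.7,119),11)"
```

```text
[ 0.13315343  0.45337708 -2.62273367] [-0.04019257  0.02055996 -0.01644848] [495.60912434 123.62811205 132.57981078] 48.13219897844509
turn deg [0.11 0.02 0.08] shift before turn [ 0.1  0.1 13.6] after turn [ 0.1  0.1 13.6] tool y yaw 11.08 t 12.4167
```

Emit:
send_rows(deltas=[{"tx":0,"ty":0,"tz":3,"ax":0,"ay":0,"az":0,"gripper":40},{"tx":0,"ty":0,"tz":3,"ax":0,"ay":0,"az":0,"gripper":40},{"tx":0,"ty":0,"tz":2,"ax":0,"ay":0,"az":0,"gripper":40},{"tx":0,"ty":0,"tz":2,"ax":0,"ay":0,"az":0,"gripper":40},{"tx":0,"ty":0,"tz":0,"ax":0,"ay":0,"az":0,"gripper":40}])

```text
t: 12.83
eef_pos: [494.6, 123.6, 121.5]
orientation: [0.636, 0.772, -0.0, -0.0]
force: [0.3, -0.3, -1.2]
opening: 48.4
finger_force: 62.8
```

Emit:
send_rows(deltas=[{"tx":0,"ty":0,"tz":1,"ax":0,"ay":0,"az":0,"gripper":40},{"tx":0,"ty":0,"tz":1,"ax":0,"ay":0,"az":0,"gripper":40}])

```text
t: 13.0
eef_pos: [495.0, 123.6, 120.0]
orientation: [0.636, 0.772, 0.0, 0.0]
force: [0.3, 1.0, -1.4]
opening: 48.7
finger_force: 62.8
```

Emit:
send_rows(deltas=[{"tx":0,"ty":0,"tz":1,"ax":0,"ay":0,"az":0,"gripper":40},{"tx":0,"ty":0,"tz":0,"ax":0,"ay":0,"az":0,"gripper":40}])

```text
t: 13.17
eef_pos: [495.0, 123.7, 119.0]
orientation: [0.635, 0.772, 0.0, 0.0]
force: [-0.8, 0.3, -0.7]
opening: 48.6
finger_force: 63.2
```

Emit:
send_rows(deltas=[{"tx":0,"ty":0,"tz":0.7,"ax":0,"ay":0,"az":0,"gripper":40},{"tx":0,"ty":0,"tz":0,"ax":0,"ay":0,"az":0,"gripper":40}])

```text
t: 13.33
eef_pos: [495.0, 123.7, 118.8]
orientation: [0.635, 0.772, 0.0, 0.0]
force: [-2.1, 0.2, 5.1]
opening: 48.2
finger_force: 63.8
```

Emit:
send_rows(deltas=[{"tx":0,"ty":0,"tz":0.7,"ax":0,"ay":0,"az":0,"gripper":40},{"tx":0,"ty":0,"tz":0,"ax":0,"ay":0,"az":0,"gripper":40}])

```text
t: 13.5
eef_pos: [495.1, 123.7, 118.7]
orientation: [0.635, 0.772, 0.0, 0.0]
force: [-5.4, -0.4, 10.3]
opening: 48.2
finger_force: 64.4
```

Contact came at TCP z 118.8, which is exactly the expected home height. Release gently and rise.

Emit:
send_rows(deltas=[{"tx":0,"ty":0,"tz":-0.5,"ax":0,"ay":0,"az":0,"gripper":50},{"tx":0,"ty":0,"tz":0,"ax":0,"ay":0,"az":0,"gripper":54},{"tx":0,"ty":0,"tz":0,"ax":0,"ay":0,"az":0,"gripper":62},{"tx":0,"ty":0,"tz":0,"ax":0,"ay":0,"az":0,"gripper":70},{"tx":0,"ty":0,"tz":0,"ax":0,"ay":0,"az":0,"gripper":72},{"tx":0,"ty":0,"tz":0,"ax":0,"ay":0,"az":0,"gripper":72},{"tx":0,"ty":0,"tz":0,"ax":0,"ay":0,"az":0,"gripper":72}])

```text
t: 14.08
eef_pos: [488.9, 123.7, 114.9]
orientation: [0.635, 0.772, -0.005, -0.005]
force: [-16.0, -0.9, 0.9]
opening: 72.0
finger_force: 0.0
```

```bash
python3 - <<'E'
from h import *
np.set_printoptions(precision=1,suppress=True)
s=get_state(); print(s["opening"],s["finger_force"],s["force"],s["eef_pos"])
a=np.radians(11); ux=np.array([np.cos(a),np.sin(a),0]); uy=np.array([-ux[1],ux[0],0]); S=np.array([495.9,125.5,0])
H=S+62*ux+[0,0,98]
for d in (105,60): 
    r=np.radians(d); print(d,H-152*np.cos(r)*ux+[0,0,152*np.sin(r)])
t=camera("top"); sd=camera("side"); B=[(k,spot_point(k,"bar_mid")[0]) for k in (t,sd)]
print([b["position"] for _,b in B],tri([(k,b["position"]) for k,b in B]))
r=np.radians(105); print(proj(t,H-152*np.cos(r)*ux+[0,0,152*np.sin(r)]),proj(sd,H-152*np.cos(r)*ux+[0,0,152*np.sin(r)]))
E
```

```text
72.02512437078227 0.0 [-16.   -0.9   0.9] [488.9 123.7 114.9]
105 [595.4 144.8 244.8]
60 [482.2 122.8 229.6]
[[206.9, 200.7], [149.3, 259.0]] [592.3 143.7 244.7]
[[204.3 200.5]] [[149.2 258.7]]
```

The rear finger's back is probably pressing on the hinge side (16 N, tool pushed 7 mm forward). Narrow the opening a little before rising.

Emit:
send_rows(deltas=[{"tx":0,"ty":0,"tz":0,"ax":0,"ay":0,"az":0,"gripper":68},{"tx":0,"ty":0,"tz":0,"ax":0,"ay":0,"az":0,"gripper":64},{"tx":0,"ty":0,"tz":0,"ax":0,"ay":0,"az":0,"gripper":62},{"tx":0,"ty":0,"tz":0,"ax":0,"ay":0,"az":0,"gripper":62},{"tx":0,"ty":0,"tz":0,"ax":0,"ay":0,"az":0,"gripper":62}])

```text
t: 14.7
eef_pos: [493.3, 123.5, 117.0]
orientation: [0.636, 0.772, -0.001, -0.001]
force: [-5.2, -0.2, -1.3]
opening: 62.1
finger_force: 0.0
```

Emit:
send_rows(deltas=[{"tx":0,"ty":-2,"tz":0,"ax":0,"ay":0,"az":0,"gripper":61},{"tx":0,"ty":0,"tz":-2,"ax":0,"ay":0,"az":0,"gripper":61},{"tx":0,"ty":0,"tz":-6,"ax":0,"ay":0,"az":0,"gripper":61},{"tx":0,"ty":0,"tz":-10,"ax":0,"ay":0,"az":0,"gripper":61},{"tx":0,"ty":0,"tz":-20,"ax":0,"ay":0,"az":0,"gripper":61},{"tx":0,"ty":0,"tz":-30,"ax":0,"ay":0,"az":0,"gripper":61}])

```text
t: 15.2
eef_pos: [491.9, 123.2, 185.8]
orientation: [0.636, 0.772, -0.001, -0.001]
force: [-0.4, -0.3, 0.7]
opening: 60.8
finger_force: 0.0
```

Emit:
send_rows(deltas=[{"tx":0,"ty":-8,"tz":-35,"ax":0,"ay":0,"az":0,"gripper":61},{"tx":0,"ty":-20,"tz":-38,"ax":0,"ay":0,"az":0,"gripper":61},{"tx":-30,"ty":-10,"tz":-38,"ax":0,"ay":0,"az":0,"gripper":61},{"tx":-30,"ty":0,"tz":-30,"ax":0,"ay":0,"az":0,"gripper":60},{"tx":0,"ty":0,"tz":0,"ax":0,"ay":0,"az":0,"gripper":60},{"tx":0,"ty":0,"tz":0,"ax":0,"ay":0,"az":0,"gripper":60}])

```text
t: 15.7
eef_pos: [469.7, 61.5, 322.9]
orientation: [0.637, 0.771, 0.002, 0.003]
force: [0.0, -0.4, -0.7]
opening: 60.2
finger_force: 0.0
```

```bash
python3 - <<'E'
from h import *
np.set_printoptions(precision=1,suppress=True)
s=get_state(); print(s["opening"],s["force"],s["eef_pos"],s["joints"],s["t"])
c=camera("wrist"); a=np.radians(11); ux=np.array([np.cos(a),np.sin(a),0]); uy=np.array([-ux[1],ux[0],0]); S=np.array([495.9,125.5,0])
for o,z in (("pink_roll",66),("pink_roll_gear",66),("seat",66),("bar_mid",245),("cover_hinge",98)):
    for x in spot_point(c,o)[:2]:
        w=onz(c,x["position"],z)-S; print(o,np.array(x["position"]),round(x["score"],2),"printer xy",w@ux,w@uy)
cv2.imwrite("pics/w8.png",c["pixels"][:,:,::-1])
m=pinkmask(c); X=S+[0,0,66]; print("iou at seat",iou(c,m,cyl(X,101)),m.sum()); print(fitroll(c,m,(495.9,125.5,101),66))
E
```

```text
60.19937565724208 [ 0.  -0.4 -0.7] [469.7  61.5 322.9] [-0.1 -0.1  1.8  0.   1.4 -0.3] 15.7
pink_roll [122.3 318.9] 0.92 printer xy -2.568760515974658 -1.0955636527615324
pink_roll_gear [171.4 320.3] 0.58 printer xy 0.06295720062816014 -49.0136996986785
cover_hinge [119.7 399.2] 0.97 printer xy 64.02670729292304 2.0677904161426985
cover_hinge [160.  323.4] 0.71 printer xy -1.1149437531125597 -33.06728058203975
iou at seat 0.41278911564625853 1527
(array([489.2, 124.7, 104.6]), np.float64(0.4204295154185022))
```

View pics/w8.png

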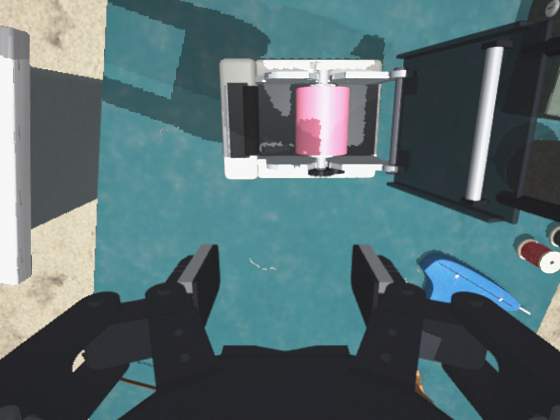

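The roll is seated: it lies at (122,321), spindle in both slots, gear at (171,324) on the right (pinion) side, cover tipped back. My picture budget is now spent, so the rest goes by numbers. Bar at the stop is at (595,145,245); I'll go above it.

Emit:
send_rows(deltas=[{"tx":0,"ty":0,"tz":-15,"ax":0,"ay":0,"az":0,"gripper":60},{"tx":5,"ty":10,"tz":-15,"ax":0,"ay":0,"az":0,"gripper":60},{"tx":12,"ty":28,"tz":0,"ax":0,"ay":0,"az":0,"gripper":60},{"tx":14,"ty":34,"tz":0,"ax":0,"ay":0,"az":0,"gripper":60},{"tx":12,"ty":31,"tz":0,"ax":0,"ay":0,"az":0,"gripper":60},{"tx":9,"ty":24,"tz":0,"ax":0,"ay":0,"az":0,"gripper":60},{"tx":5.5,"ty":12,"tz":0,"ax":0,"ay":0,"az":0,"gripper":60},{"tx":0,"ty":0,"tz":0,"ax":0,"ay":0,"az":0,"gripper":60},{"tx":0,"ty":0,"tz":0,"ax":0,"ay":0,"az":0,"gripper":60}])

```text
t: 16.75
eef_pos: [593.2, 146.6, 347.7]
orientation: [0.635, 0.773, -0.001, -0.001]
force: [-1.0, 0.2, -0.8]
opening: 60.1
finger_force: 0.0
```

```bash
python3 - <<'E'
from h import *
np.set_printoptions(precision=1,suppress=True)
need((595.2,144.7,301),11)
c=camera("wrist"); a=np.radians(11); ux=np.array([np.cos(a),np.sin(a),0]); uy=np.array([-ux[1],ux[0],0]); S=np.array([495.9,125.5,0])
for o,z in (("bar_mid",245),("cover_hinge",98),("pink_roll",66)):
    for x in spot_point(c,o)[:2]:
        w=onz(c,x["position"],z); print(o,np.array(x["position"]),round(x["score"],2),w,"printer xy",(w-S)@ux,(w-S)@uy)
B=np.array([595.4,144.8,244.8]); print("exp bar",proj(c,[B-35*uy,B,B+35*uy]))
g=c["pixels"].astype(int).sum(2)//3; 
p=proj(c,[B])[0]
for dr in (-40,-25,25): print(int(p[0])+dr,g[int(p[0])+dr,int(p[1])-30:int(p[1])+31])
E
```

```text
turn deg [-0.2 -0.   0.2] shift before turn [-2.2  1.8 46.7] after turn [-2.2  1.6 46.7] tool y yaw 11.18 t 16.75
bar_mid [241.2 287.6] 0.69 [595.8 143.6 245. ] printer xy 101.50739071200253 -1.2664890467560612
cover_hinge [185.1 247.6] 0.94 [557.5 136.4  98. ] printer xy 62.53404134460889 -1.0101095437408194
cover_hinge [213.9 414.9] 0.37 [728.9 140.   98. ] printer xy 231.51178957370368 -30.191107407103388
pink_roll [173.1 191.6] 0.82 [493.4 130.2  66. ] printer xy -1.5084330544906972 5.117432218399658
exp bar [[294.7 287. ]
 [239.  287.3]
 [177.5 287.7]]
199 [162 156 149 141 122  87  56  52  56  54  56  55  56  54  54  56  68  92
 108  96  74  68  54  37  38  39  41  40  40  42  41  42  43  43  42  41
  39  38  37  57 111 142 144 146 148 150 148 147 147 146 150 152 153 151
 149 147 144 143 143 142 143]
214 [248 245 238 228 210 154  69  51  53  56  55  55  55  54  55  55  69  89
 105  97  76  59  44  36  38  39  40  41  41  40  43  43  42  41  41  39
  41  39  38  57 109 140 141 138 136 137 137 137 138 140 144 148 149 149
 148 146 144 144 143 144 145]
264 [247 247 246 243 235 200 119  58  54  54  54  54  54  54  55  54  62  77
  96  97  80  62  47  47  48  52  56  57  60  65  72  78  75  66  59  57
  54  52  57 106 140 140 140 138 137 137 136 136 137 136 135 137 136 136
 137 138 139 141 143 142 141]
```

Emit:
send_rows(deltas=[{"tx":-1.5,"ty":1.8,"tz":10,"ax":0,"ay":0,"az":0,"gripper":60},{"tx":0,"ty":0,"tz":16,"ax":0,"ay":0,"az":0,"gripper":60},{"tx":0,"ty":0,"tz":14,"ax":0,"ay":0,"az":0,"gripper":60},{"tx":0,"ty":0,"tz":6,"ax":0,"ay":0,"az":0,"gripper":60},{"tx":0,"ty":0,"tz":0,"ax":0,"ay":0,"az":0,"gripper":60}])

```text
t: 17.37
eef_pos: [594.5, 144.2, 301.1]
orientation: [0.636, 0.772, -0.001, -0.001]
force: [0.1, -0.0, 0.7]
opening: 60.0
finger_force: 0.0
```

Emit:
send_rows(deltas=[{"tx":0,"ty":0,"tz":0,"ax":0,"ay":0,"az":0,"gripper":40},{"tx":0,"ty":0,"tz":0,"ax":0,"ay":0,"az":0,"gripper":25},{"tx":0,"ty":0,"tz":0,"ax":0,"ay":0,"az":0,"gripper":15},{"tx":0,"ty":0,"tz":0,"ax":0,"ay":0,"az":0,"gripper":5},{"tx":0,"ty":0,"tz":0,"ax":0,"ay":0,"az":0,"gripper":5},{"tx":0,"ty":0,"tz":0,"ax":0,"ay":0,"az":0,"gripper":5},{"tx":0,"ty":0,"tz":0,"ax":0,"ay":0,"az":0,"gripper":5}])

```text
t: 17.95
eef_pos: [594.9, 144.5, 304.4]
orientation: [0.635, 0.772, -0.001, -0.0]
force: [-5.9, -1.7, 5.1]
opening: 7.5
finger_force: 58.6
```

```bash
python3 - <<'E'
from h import *
np.set_printoptions(precision=1,suppress=True)
s=get_state(); print(s["opening"],s["finger_force"],s["force"],s["torque"],s["eef_pos"],s["t"])
a=np.radians(np.linspace(105,60,19)); print(np.c_[np.degrees(a[1:]),np.diff(-np.cos(a)*152),-np.diff(152*np.sin(a))])
need((595.4,144.7,301),11)
E
```

```text
7.53776940533349 58.63242030143738 [-5.9 -1.7  5.1] [-0.3  1.1 -0. ] [594.9 144.5 304.4] 17.95
[[102.5  -6.4  -1.6]
 [100.   -6.5  -1.3]
 [ 97.5  -6.6  -1. ]
 [ 95.   -6.6  -0.7]
 [ 92.5  -6.6  -0.4]
 [ 90.   -6.6  -0.1]
 [ 87.5  -6.6   0.1]
 [ 85.   -6.6   0.4]
 [ 82.5  -6.6   0.7]
 [ 80.   -6.6   1. ]
 [ 77.5  -6.5   1.3]
 [ 75.   -6.4   1.6]
 [ 72.5  -6.4   1.9]
 [ 70.   -6.3   2.1]
 [ 67.5  -6.2   2.4]
 [ 65.   -6.1   2.7]
 [ 62.5  -5.9   2.9]
 [ 60.   -5.8   3.2]]
turn deg [-0.1  0.   0.1] shift before turn [0.1 0.5 3.4] after turn [0.1 0.5 3.4] tool y yaw 11.09 t 17.95
```

Emit:
send_rows(deltas=[{"tx":0,"ty":0,"tz":-1.5,"ax":0,"ay":0,"az":0,"gripper":5},{"tx":0,"ty":0,"tz":-1.5,"ax":0,"ay":0,"az":0,"gripper":5},{"tx":0,"ty":0,"tz":0,"ax":0,"ay":0,"az":0,"gripper":5}])

```text
t: 18.2
eef_pos: [594.7, 144.4, 304.7]
orientation: [0.636, 0.772, -0.001, -0.001]
force: [-2.1, -1.8, -8.8]
opening: 6.9
finger_force: 58.6
```

```bash
python3 - <<'E'
from h import *
np.set_printoptions(precision=1,suppress=True)
s=get_state(); print(s["opening"],s["finger_force"],s["force"],s["torque"],s["eef_pos"],s["t"])
for n in ("top","side","wrist"):
    c=camera(n); print(n,[(np.array(x["position"]),round(x["score"],2)) for x in spot_point(c,"bar_mid")[:2]],proj(c,[[595.4,144.8,244.8]]))
E
```

```text
6.926576801753778 58.60270142555237 [-2.1 -1.8 -8.8] [-0.2  0.4 -0. ] [594.7 144.4 304.7] 18.2
top [(array([207. , 200.4]), 0.64)] [[204.3 200.5]]
side [(array([150. , 259.7]), 0.79)] [[149.2 258.7]]
wrist [(array([270. , 285.8]), 0.76)] [[270.6 285.1]]
```

The bar is firmly held (force 8.8 N when nudged up). Swing forward along the arc.

Emit:
send_rows(deltas=[{"tx":0,"ty":-1.5,"tz":1.2,"ax":0,"ay":0,"az":0,"gripper":5},{"tx":0,"ty":-2.5,"tz":-0.6,"ax":0,"ay":0,"az":0,"gripper":5},{"tx":0,"ty":-4,"tz":-0.9,"ax":0,"ay":0,"az":0,"gripper":5},{"tx":0,"ty":-4.9,"tz":-1,"ax":0,"ay":0,"az":0,"gripper":5},{"tx":0,"ty":-6.6,"tz":-1,"ax":0,"ay":0,"az":0,"gripper":5},{"tx":0,"ty":-6.6,"tz":-0.7,"ax":0,"ay":0,"az":0,"gripper":5},{"tx":0,"ty":-6.6,"tz":-0.4,"ax":0,"ay":0,"az":0,"gripper":5},{"tx":0,"ty":-6.6,"tz":-0.1,"ax":0,"ay":0,"az":0,"gripper":5}])

```text
t: 19.17
eef_pos: [556.9, 137.1, 310.7]
orientation: [0.636, 0.772, 0.001, 0.001]
force: [1.0, -0.3, -11.4]
opening: 7.4
finger_force: 58.5
```

```bash
cat > chk.py <<'E'
from h import *
np.set_printoptions(precision=1,suppress=True)
s=get_state(); print(s["opening"],s["finger_force"],s["force"],s["torque"],s["eef_pos"],s["t"])
a=np.radians(11); ux=np.array([np.cos(a),np.sin(a),0]); H=np.array([495.9,125.5,0])+62*ux+[0,0,98]
print("TCP rel hinge: x %.1f z %.1f"%((s["eef_pos"]-H)@ux,s["eef_pos"][2]-98))
O=[]
for n in ("top","side"):
    c=camera(n); x=spot_point(c,"bar_mid"); print(n,[(np.array(y["position"]),round(y["score"],2)) for y in x[:2]])
    if x: O.append((c,x[0]["position"]))
if len(O)==2:
    X=tri(O); d=X-H; print(X,"angle",np.degrees(np.arctan2(d[2],-d@ux)),"r",np.hypot(d[2],d@ux))
E
python3 chk.py
```

```text
7.41908560385211 58.47100853919983 [  1.   -0.3 -11.4] [-0.1 -0.5  0. ] [556.9 137.1 310.7] 19.1667
TCP rel hinge: x 0.0 z 212.7
top [(array([163.4, 221.1]), 0.57)]
side [(array([152.6, 247.9]), 0.6)]
[618.   91.5 277.2] angle 105.99040639735465 r 186.42329290016767
```

Emit:
send_rows(deltas=[{"tx":0,"ty":-6.6,"tz":0.7,"ax":0,"ay":0,"az":0,"gripper":5},{"tx":0,"ty":-6.6,"tz":1,"ax":0,"ay":0,"az":0,"gripper":5},{"tx":0,"ty":-6.6,"tz":1.2,"ax":0,"ay":0,"az":0,"gripper":5},{"tx":0,"ty":-6.6,"tz":1.5,"ax":0,"ay":0,"az":0,"gripper":5},{"tx":0,"ty":-6.5,"tz":1.5,"ax":0,"ay":0,"az":0,"gripper":5},{"tx":0,"ty":-6.4,"tz":1.7,"ax":0,"ay":0,"az":0,"gripper":5},{"tx":0,"ty":-6.4,"tz":1.9,"ax":0,"ay":0,"az":0,"gripper":5}])

```text
t: 19.95
eef_pos: [513.0, 128.5, 303.6]
orientation: [0.635, 0.772, 0.002, 0.002]
force: [-2.3, -0.5, 10.1]
opening: 7.4
finger_force: 62.0
```

```bash
python3 chk.py
```

```text
7.422446507793043 61.96725368499756 [-2.3 -0.5 10.1] [ 0.   0.2 -0. ] [513.  128.5 303.6] 19.95
TCP rel hinge: x -44.6 z 205.6
top [(array([234.9, 210.1]), 0.51)]
side [(array([155.4, 236.8]), 0.69)]
[512.9 119.9 243.1] angle 72.27640341647118 r 152.3158828143792
```

Emit:
send_rows(deltas=[{"tx":0,"ty":-6.3,"tz":1.5,"ax":0,"ay":0,"az":0,"gripper":5},{"tx":0,"ty":-6.2,"tz":2.2,"ax":0,"ay":0,"az":0,"gripper":5},{"tx":0,"ty":-6.1,"tz":2.7,"ax":0,"ay":0,"az":0,"gripper":5},{"tx":0,"ty":-5.5,"tz":2.6,"ax":0,"ay":0,"az":0,"gripper":5},{"tx":0,"ty":-3.5,"tz":1.7,"ax":0,"ay":0,"az":0,"gripper":5},{"tx":0,"ty":-1.5,"tz":0.8,"ax":0,"ay":0,"az":0,"gripper":5},{"tx":0,"ty":0,"tz":0,"ax":0,"ay":0,"az":0,"gripper":5},{"tx":0,"ty":0,"tz":0,"ax":0,"ay":0,"az":0,"gripper":5},{"tx":0,"ty":0,"tz":0,"ax":0,"ay":0,"az":0,"gripper":5}])

```text
t: 20.9
eef_pos: [482.9, 122.6, 289.3]
orientation: [0.635, 0.772, -0.001, -0.0]
force: [-3.9, -1.3, 6.2]
opening: 7.5
finger_force: 63.2
```

```bash
python3 chk.py; python3 - <<'E'
from h import *
np.set_printoptions(precision=1,suppress=True)
c=camera("top"); s=camera("side")
for n in ("pink_roll","pink_roll_gear","yellow_roll"):
  for k,m in ((c,"t"),(s,"s")): print(n,m,[(np.array(x["position"]),round(x["score"],2)) for x in spot_point(k,n)[:3]])
a=np.radians(11); ux=np.array([np.cos(a),np.sin(a),0]); uy=np.array([-ux[1],ux[0],0]); S=np.array([495.9,125.5,66])
print("expected",proj(c,[S,S-49*uy]),proj(s,[S,S-49*uy]))
E
```

```text
7.468385188974001 63.17646861076355 [-3.9 -1.3  6.2] [-0.1  0.7 -0. ] [482.9 122.6 289.3] 20.9
TCP rel hinge: x -75.3 z 191.3
top [(array([251.1, 210.4]), 0.67), (array([164.6, 222.9]), 0.49)]
side [(array([160.9, 230. ]), 0.75)]
[480.1 120.5 225.8] angle 58.450831627666595 r 150.0005630317657
pink_roll t [(array([251.4, 218. ]), 0.62)]
pink_roll s [(array([334.2, 301.2]), 0.72), (array([198.4, 235.1]), 0.69)]
pink_roll_gear t [(array([242.2, 232.1]), 0.69), (array([249.4, 437.2]), 0.59)]
pink_roll_gear s [(array([350.3, 281.4]), 0.98), (array([203.7, 239.1]), 0.54), (array([206.2, 245.7]), 0.5)]
yellow_roll t [(array([229.2, 369. ]), 0.82), (array([249.9, 220. ]), 0.3)]
yellow_roll s [(array([288.2, 289.5]), 0.89), (array([231.3, 313.8]), 0.45)]
expected [[247.5 217. ]
 [244.1 233. ]] [[200.2 235.4]
 [206.1 240.8]]
```

TCP geometry gives 60.3° and the networks give 58.5°. The grip is firm, the roll is at its expected place and nothing is moving, so I'm handing in.

```bash
python3 -c "
from plant import hand_in; print(hand_in())"
```

```text
the job is handed in; nothing more can be done
None
```

I loaded the small pink roll into the printer with its gear on the right. The cover is held by its bar at about 60° (58.5° by the cameras), and the job is handed in; no verdict came back, and I compared only the yellow roll, not the other bystanders, with its start.

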